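# Set up a gap probe over a target in a guide sleeve

## Robot

A 6-joint arm with a two-finger parallel gripper is mounted at the origin on a cart in front of the work surface, level with it; the furniture and walls round the work are solid. World frame = base frame: x ahead of the robot, y to its left, z up, the work surface at z = 0. Lengths are in m, angles in degrees, forces in N, time in s.
With the tool pointing down it reaches from about 0.4 to 0.825 m from the base axis. Payload 7 kg.
Tool frame: the origin (TCP) lies midway between the tips of the shut fingers; the grasp point (between the pads) lies 19 mm behind it; z points along the fingers, y is the direction in which the jaws open and shut (so a half turn about z gives the same grasp; the last joint's range is limited). The gripper opens to 88 mm and grips with 3 to 60 N. Pads are 19 mm wide; open, the fingers measure 130 mm over their backs; the gripper's body (78 mm by 193 mm) begins 47 mm behind the grasp point.
Start: joints at [83.142, 20.546, 0.682, 0, -70.136, -16.507], TCP at [0.268, 0.62, 0.227] pointing down, gripper open.
Joint ranges: [-176.03, 176.03], [-82.01, 121.73], [-58.28, 71.71], [-173.87, 95.51], [-174.79, -0.11], [-173.66, 173.66]. Speed limits (degrees/s): [136.94, 136.94, 172.46, 180, 180, 180].

## Interface

Orientations are given as a 3x3 rotation matrix whose columns are the frame's x, y, z axes.
In Python, from rig import robot gives the robot as it stands. Calls block until the motion is done:
- robot.goto(position, orientation): joint-space move of the TCP to a pose.
- robot.servo_line(position, ori=None, speed=0.15): straight line of the TCP; ori=None keeps the orientation; speed is the mean speed in m/s.
- robot.movej(angles): joint-space move.
- robot.move_gripper(opening): opening from 0.0 (shut) to 1.0 (fully open); the grip force is fixed at half the most; returns when the fingers have stopped.
- robot.dwell(seconds).
- robot.ik(position, orientation): joint angles nearest the present ones, or None.
- robot.grab_frame(name): name is "scene" or "side" or "wrist"; returns (picture, depth): 400x640x3 uint8, red, green, blue; 400x640 float32, m along the optical axis (not along the pixel's ray), 0 where there is no reading.
- robot.camera_info(name): a dict with "vfov" (degrees; the focal length in pixels is half the picture's height over the tangent of half this angle, whatever the lens; pixels are square), "cx", "cy" (the principal point, pixels), "view" (4x4, takes a point from world to camera coordinates); the wrist camera has in their place "T_tool_cam" (4x4, takes a point from camera to tool coordinates, whose origin is the TCP and whose axes are the flange's). Camera axes: x right, y down, z forward; pixel columns grow to the right and rows downward; lengths in m; the calibration is good to about 2 mm. A picture is of the moment at which its call begins: read the wrist's pose just before it. camera_info takes no time and is no camera call.
A pose or a line that the arm cannot do raises robot.Unreachable and nothing moves.
- robot.job_done(): hands the job in, once; it reports no verdict.
Readings, each from a call of its own:
- robot.read_t(): time.
- robot.read_qpos(): joint angles.
- robot.read_qvel(): joint speeds.
- robot.read_effort(): joint torques, N m.
- robot.read_position(): TCP position.
- robot.read_tcp_rot(): TCP orientation.
- robot.read_force(): force on the tool from outside, world axes, zero at the start.
- robot.read_ft_torque(): the same for the moment, N m.
- robot.read_grip_width(): opening from 0.0 (shut) to 1.0 (fully open).
Only numpy, scipy, OpenCV 4.12 (cv2) and the standard library are available. Lean on these libraries where they do the work, as an engineer would, in place of code of your own. Each camera call takes 0.05 s, during which the arm holds its last target. There are 200 camera calls.

## Task

Set up the gap probe: drop the dark steel slug down the bore of the blue guide sleeve, then drop the brass slug in on top of it. Then lift the orange-headed probe out of its stand and lower its stem into the bore without touching the sleeve or the slugs, until the black ring round the stem is level with the sleeve's mouth, and finish while still holding it there, still, upright and centred in the bore. Leave the lens tube, the lens case and the dropper bottle alone.

Things in the scene. Friction and masses are not known exactly. Their poses are not given: they have to be found in the camera images.
- guide_sleeve: blue upright round sleeve, 41 mm outside diameter (45 mm at the bare aluminium collar round its top), 105 mm tall, on a round aluminium flange of 68 mm diameter and 8 mm thickness with four cap screws (heads reach 12 mm above the table); fixed to the table. Blind round bore of 24 mm diameter from the top, 95 mm deep. Origin at the centre of its underside, z up the bore axis.
- bore_mouth (a point): centre of the sleeve's bore in the plane of its top rim, 105 mm above the table
- bore_seat (a point): centre of the flat bottom of the bore, 95 mm below the mouth (10 mm above the table)
- steel_slug: dark grey steel slug: plain upright cylinder, 18 mm diameter, 28 mm tall, about 40 g, standing loose on end on the table at the start. Origin at the centre of its underside, z up its axis. Beyond it, farther from the robot, stands a fixed black rail and board with optics up to 140 mm high: travel above them and come down over the slug.
- steel_slug_center (a point): middle of the steel slug, 14 mm above its underside; 14 mm above the bore seat when it is seated first
- brass_slug: golden brass slug: plain upright cylinder, 18 mm diameter, 28 mm tall, about 40 g, standing loose on end on the table at the start. Origin at the centre of its underside, z up its axis. Beyond it, farther from the robot, stands a fixed black rail and board with optics up to 140 mm high: travel above them and come down over the slug.
- brass_slug_center (a point): middle of the brass slug, 14 mm above its underside; 42 mm above the bore seat when it sits on the steel slug (its top is then 56 mm above the seat and 39 mm below the mouth)
- probe: gap probe, about 80 g: straight steel stem of 10 mm diameter and 70 mm length below a ribbed orange round head of 22 mm diameter and 36 mm height, with a dark stub of 12 mm diameter and 6 mm height on top (112 mm in all). A black ring 3 mm wide goes round the stem, its middle 31 mm above the tip. Origin at the tip, z up along the probe. It starts upright and loose in its stand, the head resting on the stand's rim, 80 mm above the table, tip 10 mm above the table.
- probe_tip (a point): lower end of the probe's stem, on its axis; 31 mm below the sleeve's mouth when the black ring is level with the mouth (8 mm above the brass slug)
- probe_head (a point): middle of the orange head on the probe's axis, 88 mm above the tip: where to grip it from the sides with a gripper that points down
- probe_stand: grey round tube, 32 mm outside diameter, 80 mm tall, open bore 15 mm, on a dark round foot of 60 mm diameter; fixed to the table. Origin at the centre of its underside.
- lens_tube: bystander: black tube standing on end, 30 mm diameter, 45 mm tall, loose; origin at the centre of its underside
- lens_case: bystander: round white case lying flat, 57 mm diameter, 20 mm tall, loose; origin at the centre of its underside
- dropper_bottle: bystander: amber bottle with a black dropper cap, 30 mm diameter, 88 mm tall, loose; origin at the centre of its underside

How it is judged:
By the outcome, as a careful person would: the job done as asked, in the order asked, and still so for the second after the job is handed in, while the arm keeps its last pose, push and grip.
It also fails if it takes over 72 s, if anything falls off the work surface, if the arm or the gripper's body presses on something with over 40 N, if the wrist force passes 120 N, or if a joint passes its speed limit or range.

## Working session

There is one attempt and no reset: what is moved stays moved. The work goes in short steps, each a Python script; the robot and the scene stay as the last script left them, time stands still between calls to the robot, and variables do not carry over. Pictures are saved under pics/ and viewed, about 8 in all and at most 12, crops included, and the job is handed in when it is done.

```bash
ls; mkdir -p pics
python3 - <<'E'
from rig import robot
import cv2,numpy as np
np.set_printoptions(precision=4,suppress=True)
ims=[]
for n in ("scene","side","wrist"):
    p,d=robot.grab_frame(n); np.savez(f"pics/{n}0.npz",p=p,d=d); ims.append(p)
    print(n,robot.camera_info(n))
    cv2.imwrite(f"pics/{n}0.png",p[:,:,::-1])
print(robot.read_t(),robot.read_position(),robot.read_tcp_rot(),robot.read_force())
E
```

```text
pics
scene {'vfov': 47.48589860078215, 'cx': 327.8393628120399, 'cy': 202.02655823103717, 'view': array([[ 0.7376, -0.6751, -0.0093, -0.4607],
       [-0.4343, -0.4638, -0.7722,  0.2923],
       [ 0.517 ,  0.5737, -0.6353,  1.2328],
       [ 0.    ,  0.    ,  0.    ,  1.    ]])}
side {'vfov': 45.239684249981025, 'cx': 326.27536166785035, 'cy': 199.90039034490255, 'view': array([[ 0.9982, -0.0587, -0.0118, -0.5558],
       [-0.0416, -0.5393, -0.8411,  0.0822],
       [ 0.043 ,  0.8401, -0.5408,  1.1888],
       [ 0.    ,  0.    ,  0.    ,  1.    ]])}
wrist {'vfov': 69.49026745600995, 'cx': 323.9232906188829, 'cy': 202.86195562593426, 'T_tool_cam': array([[-0.0003, -0.9568, -0.2908,  0.08  ],
       [ 1.    , -0.0005,  0.0004, -0.001 ],
       [-0.0005, -0.2908,  0.9568, -0.1584],
       [ 0.    ,  0.    ,  0.    ,  1.    ]])}
0.15 [0.2676 0.6193 0.2258] [[ 0.918  -0.3967 -0.0004]
 [-0.3967 -0.918  -0.0013]
 [ 0.0001  0.0013 -1.    ]] [-0.642   0.6843 -1.1484]
```

View pics/scene0.png

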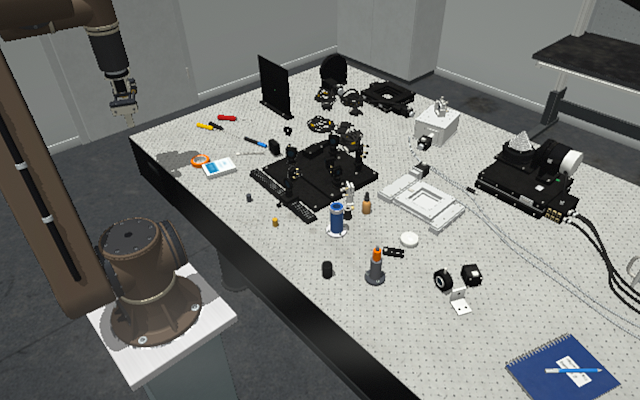

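View pics/side0.png

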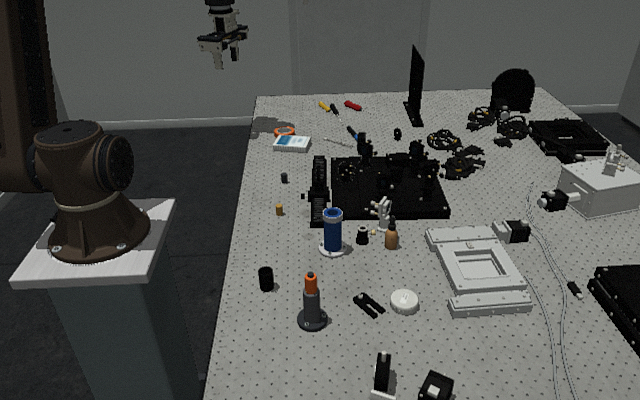

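The scene view shows the steel slug near (249,197), brass (275,222), sleeve (336,218) and probe (377,262). In the side view they are near (284,178), (279,209), (332,230) and (311,290).

```bash
cat > h.py <<'E'
from rig import robot
import cv2,numpy as np
np.set_printoptions(precision=4,suppress=True)
def cam(n):
    """f,cx,cy,T_world_cam"""
    c=robot.camera_info(n); f=200/np.tan(np.radians(c['vfov']/2))
    if 'view' in c: T=np.linalg.inv(c['view'])
    else:
        W=np.eye(4); W[:3,:3]=robot.read_tcp_rot(); W[:3,3]=robot.read_position(); T=W@c['T_tool_cam']
    return f,c['cx'],c['cy'],T
def ray(C,u,v):
    f,cx,cy,T=C; return T[:3,3],T[:3,:3]@np.array([(u-cx)/f,(v-cy)/f,1])
def onplane(C,u,v,z):
    o,d=ray(C,u,v); return o+d*(z-o[2])/d[2]
def project(C,p):
    f,cx,cy,T=C; q=T[:3,:3].T@(np.asarray(p)-T[:3,3]); return np.array([cx+f*q[0]/q[2],cy+f*q[1]/q[2]])
def tri(rs):
    A=0;b=0
    for o,d in rs:
        d=d/np.linalg.norm(d);P=np.eye(3)-np.outer(d,d);A=A+P;b=b+P@o
    return np.linalg.solve(A,b)
def hsv(p): return cv2.cvtColor(p,cv2.COLOR_RGB2HSV)
def blobs(m,amin=20):
    n,l,s,c=cv2.connectedComponentsWithStats(m.astype(np.uint8))
    return [(c[i],s[i]) for i in range(1,n) if s[i][4]>=amin]
def down(yaw):
    """tool down, jaw (y) axis at yaw deg"""
    a=np.radians(yaw); y=np.array([np.cos(a),np.sin(a),0]); z=np.array([0,0,-1.]); return np.c_[np.cross(y,z),y,z]
E
python3 - <<'E'
from h import *
est={}
for n in ("scene","side"):
    p=np.load(f"pics/{n}0.npz")['p']; H=hsv(p); h,s,v=[H[...,i].astype(int) for i in range(3)]
    C=cam(n)
    win={"scene":dict(steel=(240,188,258,206),brass=(265,212,285,232),blue=(320,195,352,240),orange=(365,242,390,265),tube=(318,255,336,282)),
     "side":dict(steel=(275,170,293,187),brass=(270,200,288,218),blue=(318,205,348,256),orange=(300,268,322,296),tube=(255,262,277,294))}[n]
    ms=dict(steel=v<100,brass=(s>100)&(h>10)&(h<30),blue=(h>100)&(h<125)&(s>120),orange=(h<18)&(s>150),tube=v<60)
    for k,(a,b,c,d) in win.items():
        m=np.zeros(p.shape[:2],bool); m[b:d,a:c]=ms[k][b:d,a:c]
        bb=max(blobs(m,5),key=lambda t:t[1][4])
        zc=dict(steel=.014,brass=.014,blue=.05,orange=.098,tube=.0225)[k]
        x,y,w,hh,A=bb[1]; cc=(x+(w-1)/2,y+(hh-1)/2)
        print(n,k,bb[0],bb[1],onplane(C,*cc,zc)); est.setdefault(k,[]).append(ray(C,*cc))
for k in est: print(k,tri(est[k]))
E
```

```text
scene steel [248.8788 197.8182] [247 194   6   8  33] [0.4533 0.2165 0.014 ]
scene brass [274.6585 221.878 ] [272 218   6   9  41] [0.4394 0.0551 0.014 ]
scene blue [336.1931 222.9406] [331 213  12  20 202] [ 0.5579 -0.1137  0.05  ]
scene orange [376.4138 254.6552] [373 248   8  14  87] [ 0.5116 -0.3229  0.098 ]
scene tube [326.9792 269.6042] [323 261   9  18 144] [ 0.4203 -0.2199  0.0225]
side steel [284.1486 178.0405] [281 173   9  11  74] [0.4506 0.2125 0.014 ]
side brass [278.6618 209.3235] [276 204   7  12  68] [0.4373 0.0508 0.014 ]
side blue [331.964  236.3093] [323 222  18  30 472] [ 0.562  -0.1221  0.05  ]
side orange [310.3645 283.936 ] [305 273  12  21 203] [ 0.5097 -0.324   0.098 ]
side tube [265.713  278.8097] [258 267  17  25 331] [ 0.4172 -0.2227  0.0225]
steel [0.4512 0.2132 0.0151]
brass [0.4378 0.0529 0.0143]
blue [ 0.5634 -0.1081  0.041 ]
orange [ 0.51   -0.3244  0.0993]
tube [ 0.4179 -0.2229  0.0246]
```

View pics/wrist0.png

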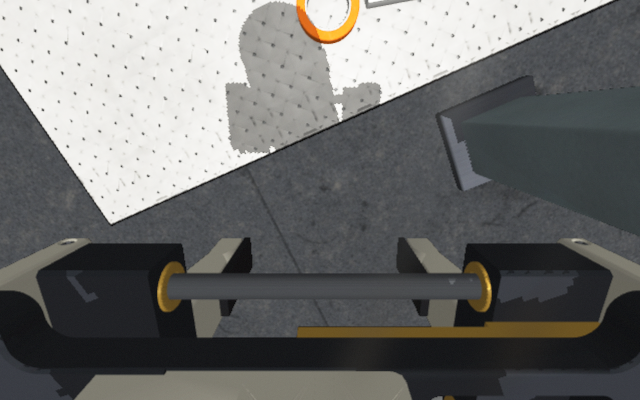

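The wrist view looks down between the fingers, and a point under the TCP shows near (324,200–250). Next I check obstacle heights near the slugs and sleeve, then hover over each target to refine its position.

Run:
```python
from h import *
P=[]
for n in ("scene","side"):
    d=np.load(f"pics/{n}0.npz")['d']; f,cx,cy,T=cam(n)
    v,u=np.mgrid[0:400,0:640]; q=np.stack([(u-cx)/f*d,(v-cy)/f*d,d],-1)[d>0]
    P.append(q@T[:3,:3].T+T[:3,3])
P=np.vstack(P); P=P[(P[:,2]>.012)&(P[:,2]<.25)]
print("cols x 0.38.. step .02, rows y; max height mm")
xs=np.arange(.38,.72,.02)
print("      ",(xs*1000).astype(int))
for y in np.arange(.30,-.42,-.02):
    print(int(round(y*1000)),[int(1000*max(P[(abs(P[:,0]-x)<.01)&(abs(P[:,1]-y)<.01),2],default=0)) for x in xs])
```

```text
cols x 0.38.. step .02, rows y; max height mm
       [380 400 420 440 460 480 500 520 540 560 580 600 620 640 660 680 700]
300 [0, 0, 0, 0, 0, 0, 0, 0, 21, 24, 16, 20, 17, 17, 21, 84, 83]
280 [0, 0, 0, 0, 0, 0, 0, 0, 20, 23, 15, 19, 16, 16, 67, 83, 85]
260 [0, 0, 0, 0, 0, 0, 0, 0, 23, 21, 17, 19, 16, 16, 17, 82, 83]
240 [0, 0, 0, 0, 0, 0, 0, 0, 23, 21, 15, 20, 17, 17, 25, 27, 25]
220 [0, 0, 0, 30, 29, 0, 0, 0, 21, 21, 15, 17, 16, 14, 29, 30, 28]
200 [0, 0, 0, 31, 29, 0, 0, 22, 20, 22, 18, 66, 72, 73, 29, 30, 32]
180 [0, 0, 0, 0, 0, 0, 0, 0, 23, 20, 16, 71, 75, 72, 30, 30, 31]
160 [0, 0, 0, 0, 0, 0, 0, 21, 24, 20, 15, 19, 50, 73, 30, 30, 32]
140 [0, 0, 0, 0, 0, 0, 0, 33, 96, 30, 16, 18, 18, 17, 30, 30, 31]
120 [0, 0, 0, 0, 0, 0, 25, 37, 111, 63, 30, 19, 17, 16, 29, 29, 30]
100 [0, 0, 0, 0, 0, 0, 23, 63, 109, 102, 26, 17, 19, 25, 30, 28, 30]
80 [0, 0, 0, 0, 0, 0, 0, 34, 106, 35, 17, 17, 18, 23, 30, 28, 109]
60 [0, 0, 29, 32, 0, 0, 0, 21, 22, 20, 17, 17, 17, 28, 31, 111, 111]
40 [0, 0, 19, 31, 0, 0, 0, 23, 21, 20, 17, 18, 17, 29, 29, 113, 114]
20 [0, 0, 0, 0, 0, 0, 0, 20, 21, 19, 18, 16
[... 602 characters left out ...]
, 0, 0, 0, 0, 0, 0, 0, 0, 0, 0, 0]
-200 [0, 44, 46, 0, 0, 0, 0, 0, 0, 0, 0, 0, 0, 0, 0, 0, 0]
-220 [0, 47, 48, 47, 0, 0, 0, 0, 0, 0, 0, 0, 0, 0, 0, 0, 0]
-240 [0, 45, 46, 26, 0, 0, 0, 0, 0, 0, 0, 0, 0, 0, 0, 0, 0]
-260 [0, 0, 0, 0, 0, 0, 0, 0, 0, 0, 0, 12, 12, 0, 0, 19, 19]
-280 [0, 0, 0, 0, 0, 0, 0, 0, 0, 0, 0, 15, 14, 0, 20, 22, 25]
-300 [0, 0, 0, 0, 0, 14, 78, 12, 0, 0, 0, 0, 0, 0, 23, 22, 26]
-320 [0, 0, 0, 0, 0, 13, 124, 123, 17, 0, 0, 0, 0, 12, 0, 24, 23]
-340 [0, 0, 0, 0, 0, 12, 116, 121, 12, 0, 0, 0, 0, 0, 0, 0, 0]
-360 [0, 0, 0, 0, 0, 0, 12, 0, 0, 0, 0, 0, 0, 0, 0, 0, 0]
-380 [0, 0, 0, 0, 0, 0, 0, 0, 0, 0, 0, 0, 0, 0, 0, 0, 0]
-400 [0, 0, 0, 0, 0, 0, 0, 0, 0, 0, 0, 0, 0, 0, 0, 0, 0]
```

Run:
```python
from h import *
R0=robot.read_tcp_rot()
# tool x toward robot => camera on robot side; jaw along y
for yaw in (90,-90):
    R=down(yaw); print(yaw,R[:,0])
    for p in [(.451,.213),(.438,.053),(.56,-.116),(.51,-.324)]:
        for z in (.006,.15,.26):
            q=robot.ik(np.array([*p,z]),R); print(p,z,q)
```

```text
90 [-1.  0.  0.]
(0.451, 0.213) 0.006 [  47.8962   19.2799  -36.3412   -0.      -34.3788 -137.8962]
(0.451, 0.213) 0.15 [  47.8962    7.7676  -27.3727    0.      -54.8597 -137.8962]
(0.451, 0.213) 0.26 [  47.8962    2.4738  -17.9526    0.      -69.5736 -137.8962]
(0.438, 0.053) 0.006 [  32.6675   15.0226  -43.5993   -0.      -31.3781 -122.6675]
(0.438, 0.053) 0.15 [  32.6675    2.0837  -33.8344    0.      -54.0818 -122.6675]
(0.438, 0.053) 0.26 [  32.6675   -3.5594  -23.9067    0.      -69.6527 -122.6675]
(0.56, -0.116) 0.006 [  7.8928  24.4936 -26.8879   0.     -38.6185 -97.8928]
(0.56, -0.116) 0.15 [  7.8928  14.482  -18.6285   0.     -56.8895 -97.8928]
(0.56, -0.116) 0.26 [  7.8928   9.7039  -9.6648   0.     -70.6313 -97.8928]
(0.51, -0.324) 0.006 [-13.9196  26.7809 -22.587    0.     -40.6321 -76.0804]
(0.51, -0.324) 0.15 [-13.9196  17.3484 -14.5527   0.     -58.0989 -76.0804]
(0.51, -0.324) 0.26 [-13.9196  12.8128  -5.7232   0.     -71.4639 -76.0804]
-90 [1. 0. 0.]
(0.451, 0.213) 0.006 [ 47.8962  19.2799 -36.3412   0.     -34.3788  42.1038]
(0.451, 0.213) 0.15 [ 47.8962   7.7676 -27.3727   0.     -54.8597  42.1038]
(0.451, 0.213) 0.26 [ 47.8962   2.4738 -17.9526   0.     -69.5736  42.1038]
(0.438, 0.053) 0.006 [ 32.6675  15.0226 -43.5993   0.     -31.3781  57.3325]
(0.438, 0.053) 0.15 [ 32.6675   2.0837 -33.8344   0.     -54.0818  57.3325]
(0.438, 0.053) 0.26 [ 32.6675  -3.5594 -23.9067   0.     -69.6527  57.3325]
(0.56, -0.116) 0.006 [  7.8928  24.4936 -26.8879   0.     -38.6185  82.1072]
(0.56, -0.116) 0.15 [  7.8928  14.482  -18.6285   0.     -56.8895  82.1072]
(0.56, -0.116) 0.26 [  7.8928   9.7039  -9.6648   0.     -70.6313  82.1072]
(0.51, -0.324) 0.006 [-13.9196  26.7809 -22.587    0.     -40.6321 103.9196]
(0.51, -0.324) 0.15 [-13.9196  17.3484 -14.5527   0.     -58.0989 103.9196]
(0.51, -0.324) 0.26 [-13.9196  12.8128  -5.7232   0.     -71.4639 103.9196]
```

```bash
cat >> h.py <<'E'
def mask(p,k):
    H=hsv(p); h,s,v=[H[...,i].astype(int) for i in range(3)]
    return dict(steel=v<105,brass=(s>90)&(h>8)&(h<35),orange=(h<18)&(s>150),blue=(h>95)&(h<130)&(s>100))[k]
def wristshot(name):
    C=cam("wrist"); p,d=robot.grab_frame("wrist"); cv2.imwrite(f"pics/{name}.png",p[:,:,::-1]); np.savez(f"pics/{name}.npz",p=p,d=d,T=C[3]); return C,p,d
def slug(k,name,guess):
    """slug centre from the silhouette's bounding box, nearest blob to the guess"""
    C,p,d=wristshot(name); g=project(C,[*guess,.014])
    b=min([b for b in blobs(mask(p,k),300) if b[1][4]<6000],key=lambda b:np.hypot(*(b[0]-g)))
    x,y,w,h,A=b[1]; o=onplane(C,x+(w-1)/2,y+(h-1)/2,.014)
    print(k,"guess px",g,"blob",b[1],"->",o); return o[:2]
E
python3 - <<'E'
from h import *
robot.goto(np.array([.451,.213,.18]),down(90))
print(robot.read_t(),robot.read_position(),robot.read_force())
slug("steel","w1",(.451,.213))
E
```

```text
1.9833 [0.4511 0.2135 0.1801] [-0.1171  0.01   -0.1013]Traceback (most recent call last):
  File "<stdin>", line 4, in <module>
  File "h.py", line 37, in slug
    b=min([b for b in blobs(mask(p,k),300) if b[1][4]<6000],key=lambda b:np.hypot(*(b[0]-g)))
ValueError: min() iterable argument is empty
```

View pics/w1.png

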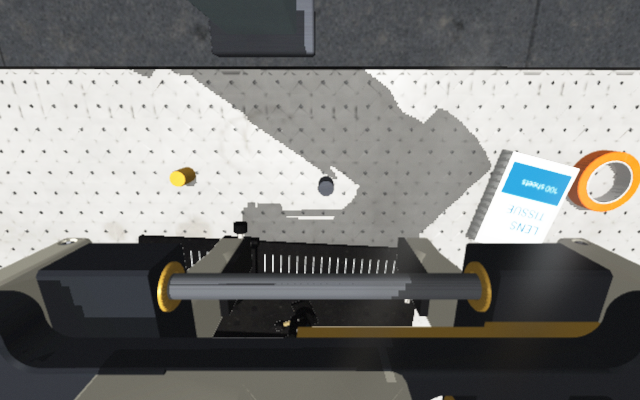

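The wrist view shows the steel slug at (326,186) and brass at (182,177). My minimum blob area was too big. I'll lower it, go closer, measure again and grasp.

```bash
sed -i 's/mask(p,k),300)/mask(p,k),100)/' h.py
cat >> h.py <<'E'
R=down(90)
def pick(k,guess,tag):
    g=slug(k,f"{tag}a",guess)
    robot.servo_line(np.array([*g,.10]),R,speed=.12); g2=slug(k,f"{tag}b",g)
    if np.hypot(*(g2-g))>.006: print("DISAGREE"); return
    robot.servo_line(np.array([*g2,.007]),R,speed=.08)
    robot.move_gripper(0.0); print("width mm",88*robot.read_grip_width(),"F",robot.read_force(),robot.read_position())
    robot.servo_line(np.array([*g2,.19]),R,speed=.15); print("t",robot.read_t(),"width",88*robot.read_grip_width())
E
python3 - <<'E'
from h import *
pick("steel",(.451,.213),"s")
E
```

```text
steel guess px [323.1776 185.0844] blob [234 221  14  13 158] -> [0.503  0.1132 0.014 ]
steel guess px [322.9792 205.7395] blob [314 199  18  16 255] -> [0.5037 0.1128 0.014 ]
width mm 15.860146175052773 F [-9.6231  0.6473  2.2863] [0.5016 0.1122 0.0064]
t 7.25 width 0.37005893696280023
```

The mask took a black rail knob instead of the slug, because I had no gate on distance from the guess. The fingers closed on that knob, which is a fixed part, and slipped off it at about 10 N. I'm adding a gate and checking the pixel values.

Run:
```python
from h import *
p=np.load("pics/w1.npz")['p']; H=hsv(p)
print(H[174:200:2,326,:].tolist()); print(H[186,310:342:2,:].tolist())
robot.move_gripper(1.0)
robot.goto(np.array([.451,.213,.14]),R)
C,p,d=wristshot("w2"); print(robot.read_t(),project(C,[.451,.213,.014]),robot.read_force())
cv2.imwrite("pics/w2c.png",cv2.resize(p[100:300,220:420,::-1],(600,600),interpolation=cv2.INTER_NEAREST))
```

```text
[[30, 4, 228], [30, 2, 130], [113, 22, 46], [113, 25, 41], [108, 26, 126], [108, 27, 125], [109, 23, 120], [110, 26, 119], [108, 29, 116], [115, 24, 118], [115, 24, 118], [23, 5, 218], [23, 4, 243]]
[[23, 4, 241], [23, 4, 243], [23, 4, 241], [30, 3, 240], [60, 2, 141], [111, 29, 123], [113, 27, 121], [115, 25, 122], [109, 23, 120], [109, 24, 119], [114, 21, 119], [109, 25, 114], [25, 7, 224], [30, 3, 241], [23, 4, 239], [20, 3, 238]]
9.3083 [323.1762 194.7415] [-0.3738  0.0932  0.5189]
```

View pics/w2c.png

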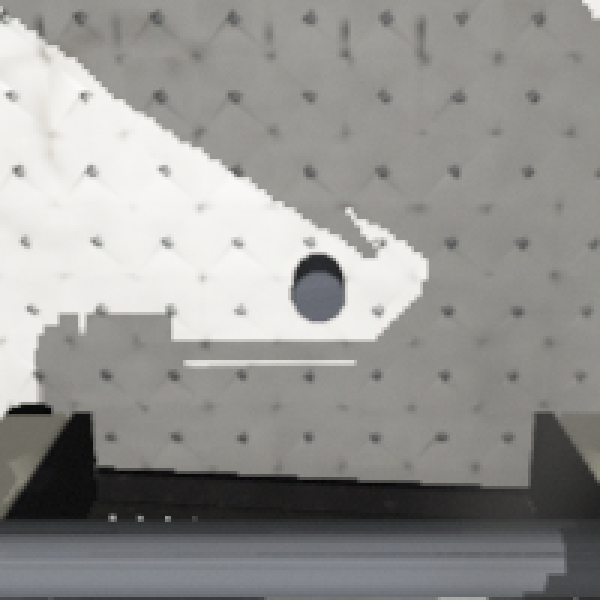

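The slug is upright at full-frame (326,195), undisturbed and slightly bluish compared with the neutral shadows. I'll mask on hue and gate on distance.

```bash
sed -i 's/steel=v<105/steel=(h>90)\&(h<130)\&(s>=14)\&(v<150)/' h.py
sed -i 's/    x,y,w,h,A=b\[1\]; o=onplane(C,x/    assert np.hypot(*(b[0]-g))<25, (b,g)\n&/' h.py
sed -i 's/    robot.servo_line(np.array(\[\*g2,.007/    cv2.waitKey(1) if 0 else None\n&/; /cv2.waitKey/d' h.py
sed -i 's/if np.hypot(\*(g2-g))>.006: print("DISAGREE"); return/assert np.hypot(*(g2-g))<.004/' h.py
python3 - <<'E'
from h import *
pick("steel",(.451,.213),"s")
E
```

```text
steel guess px [323.4229 194.0808] blob [318 185  17  21 293] -> [0.452  0.2156 0.014 ]
steel guess px [324.0668 205.6144] blob [315 193  19  26 411] -> [0.4519 0.2156 0.014 ]
width mm 0.14024233579544348 F [ 0.2278 -0.4227  0.8816] [0.452  0.2156 0.1   ]
t 12.0667 width 0.46793677368465914
```

My sed edit deleted the descent line, so the jaws closed in air with no harm done. Measurement is consistent at (0.452, 0.2156). I'll restore the line and pick.

```bash
sed -i 's/^    robot.move_gripper(0.0); print/    robot.servo_line(np.array([*g2,.007]),R,speed=.08)\n&/' h.py; tail -9 h.py
python3 - <<'E'
from h import *
robot.move_gripper(1.0)
g=np.array([.4519,.2156])
robot.servo_line(np.array([*g,.007]),R,speed=.12); robot.move_gripper(0.0)
print("width",88*robot.read_grip_width(),robot.read_force())
robot.servo_line(np.array([*g,.20]),R,speed=.15); print("width",88*robot.read_grip_width(),robot.read_t())
# go hover near the sleeve and look
robot.goto(np.array([.560,-.116,.25]),R); C,p,d=wristshot("w3"); print(robot.read_t(),88*robot.read_grip_width(),project(C,[.56,-.116,.105]))
E
```

```text
print(k,"guess px",g,"blob",b[1],"->",o); return o[:2]
R=down(90)
def pick(k,guess,tag):
    g=slug(k,f"{tag}a",guess)
    robot.servo_line(np.array([*g,.10]),R,speed=.12); g2=slug(k,f"{tag}b",g)
    assert np.hypot(*(g2-g))<.004
    robot.servo_line(np.array([*g2,.007]),R,speed=.08)
    robot.move_gripper(0.0); print("width mm",88*robot.read_grip_width(),"F",robot.read_force(),robot.read_position())
    robot.servo_line(np.array([*g2,.19]),R,speed=.15); print("t",robot.read_t(),"width",88*robot.read_grip_width())
width 15.834648069245633 [ 0.0458  0.0771 -0.1415]
width 16.020271274556936 17.7417
19.1167 15.651058909647716 [322.9112 189.9878]
```

View pics/w3.png

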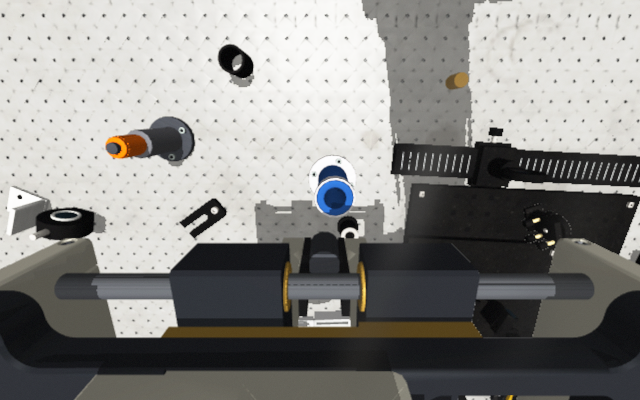

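The sleeve mouth shows at (335,197). I'll centre over it, go lower and take a closer look.

Run:
```python
from h import *
C=cam("wrist"); m=onplane(C,335,197,.105); print(m)
robot.servo_line(np.array([m[0],m[1],.20]),R,speed=.15)
C,p,d=wristshot("w4"); print(robot.read_t(),project(C,[*m[:2],.105]))
cv2.imwrite("pics/w4c.png",cv2.resize(p[150:270,264:384,::-1],(600,600),interpolation=cv2.INTER_NEAREST))
H=hsv(p); u=int(round(project(C,m)[0]))
for v in range(170,245,2): print(v,H[v,u].tolist(),round(float(d[v,u]),3))
```

```text
[ 0.568  -0.1025  0.105 ]
19.6667 [323.1298 202.96  ]
170 [109, 191, 88] 0.318
172 [108, 195, 85] 0.307
174 [109, 195, 89] 0.297
176 [109, 187, 90] 0.287
178 [140, 6, 123] 0.267
180 [0, 2, 213] 0.26
182 [120, 12, 218] 0.261
184 [107, 195, 227] 0.26
186 [107, 195, 228] 0.261
188 [107, 194, 222] 0.262
190 [108, 194, 213] 0.261
192 [108, 201, 99] 0.351
194 [108, 193, 86] 0.344
196 [108, 192, 89] 0.335
198 [108, 198, 85] 0.327
200 [109, 194, 88] 0.319
202 [108, 193, 87] 0.312
204 [109, 193, 90] 0.305
206 [109, 198, 89] 0.298
208 [108, 198, 90] 0.293
210 [108, 189, 89] 0.285
212 [108, 192, 89] 0.28
214 [108, 201, 89] 0.274
216 [108, 196, 139] 0.27
218 [108, 199, 127] 0.269
220 [108, 199, 124] 0.27
222 [109, 197, 123] 0.27
224 [110, 86, 121] 0.273
226 [0, 7, 154] 0.385
228 [24, 10, 130] 0.385
230 [20, 12, 131] 0.384
232 [105, 12, 42] 0.176
234 [102, 40, 32] 0.173
236 [110, 25, 31] 0.169
238 [120, 33, 31] 0.167
240 [110, 26, 29] 0.164
242 [105, 33, 31] 0.161
244 [90, 16, 31] 0.158
```

View pics/w4c.png

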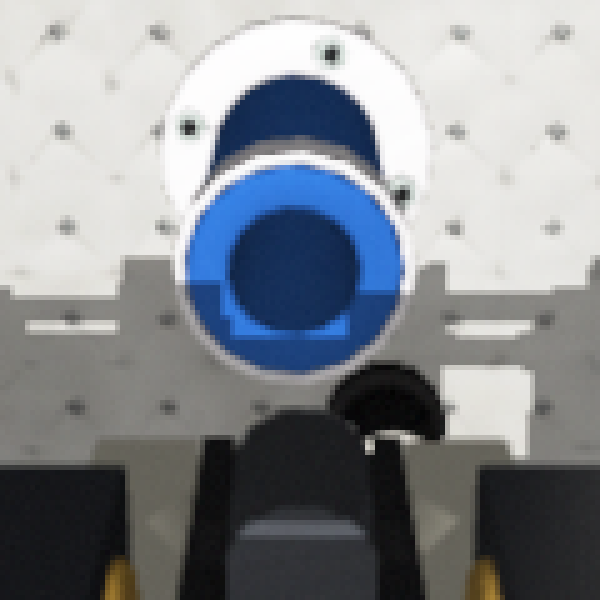

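The crop shows the slug held between the pads. The bore mouth is a dark disc at about full-frame (323,203.7), with blue outer wall above it and the collar around it. Next I fit an ellipse to the bore, check the slug's centre in the jaws, then lower and release.

```bash
cat >> h.py <<'E'
def bore(name,guess,tgt=None):
    """bore mouth centre: ellipse fit of the dark disc, in the plane z=.105"""
    C,p,d=wristshot(name); g=project(C,[*guess,.105]); H=hsv(p)
    m=mask(p,"blue")&(H[...,2]<110); vv,uu=np.mgrid[0:400,0:640]; m&=np.hypot(uu-g[0],vv-g[1])<18
    m=cv2.morphologyEx(m.astype(np.uint8),cv2.MORPH_OPEN,np.ones((3,3),np.uint8))
    c=max(cv2.findContours(m,cv2.RETR_EXTERNAL,cv2.CHAIN_APPROX_NONE)[0],key=cv2.contourArea)
    (u,v),ax,a=cv2.fitEllipse(cv2.convexHull(c)); o=onplane(C,u,v,.105)
    z=np.linalg.norm(o-C[3][:3,3]); print("bore px",u,v,"diam mm",(np.array(ax)+1)*z/C[0]*1e3,"->",o); return o[:2]
def drop(g,back=True):
    robot.servo_line(np.array([*g,.125]),R,speed=.12); robot.servo_line(np.array([*g,.1085]),R,speed=.05)
    print("F before",robot.read_force(),robot.read_position()); robot.move_gripper(0.6); robot.dwell(.2)
    robot.servo_line(np.array([*g,.20]),R,speed=.2); print("t",robot.read_t())
E
python3 - <<'E'
from h import *
g=bore("w5",(.568,-.1025))
robot.servo_line(np.array([*g,.20]),R,speed=.1); g=bore("w6",g)
E
```

```text
bore px 322.7757873535156 202.94232177734375 diam mm [23.2289 24.44  ] -> [ 0.5687 -0.103   0.105 ]
bore px 323.7980651855469 202.81106567382812 diam mm [22.9507 24.5922] -> [ 0.5688 -0.103   0.105 ]
```

```bash
cat >> h.py <<'E'
def drop(g):
    robot.servo_line(np.array([*g,.118]),R,speed=.12); f0=robot.read_force()
    robot.servo_line(np.array([*g,.1085]),R,speed=.04); df=robot.read_force()-f0
    print("dF",df,robot.read_position())
    assert np.linalg.norm(df)<3
    robot.move_gripper(0.6); robot.dwell(.2)
    robot.servo_line(np.array([*g,.20]),R,speed=.2); print("t",robot.read_t())
E
python3 - <<'E'
from h import *
g=np.array([.5688,-.1030]); drop(g)
C,p,d=wristshot("w7"); cv2.imwrite("pics/w7c.png",cv2.resize(p[150:270,264:384,::-1],(400,400),interpolation=cv2.INTER_NEAREST))
E
```

```text
dF [-0.2048 -0.4268  0.3859] [ 0.5686 -0.103   0.1084]
t 22.85
```

View pics/w7c.png

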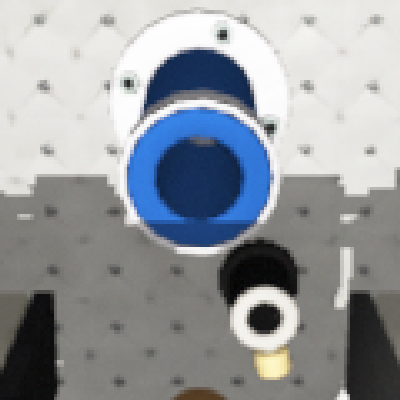

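The crop shows the jaws empty and the bore clear, with the slug's grey top just visible deep inside at (203,140) in the crop. Now the brass slug.

Run:
```python
from h import *
robot.goto(np.array([.438,.053,.15]),R)
pick("brass",(.438,.053),"b")
w=88*robot.read_grip_width(); assert w>10
robot.goto(np.array([.5688,-.1030,.20]),R); g=bore("w8",(.5688,-.103)); print(robot.read_t(),88*robot.read_grip_width())
```

```text
brass guess px [323.5367 191.1963] blob [315 184  17  22 296] -> [0.4416 0.0524 0.014 ]
brass guess px [324.0114 205.582 ] blob [314 193  20  27 455] -> [0.442 0.052 0.014]
width mm 15.79342441456102 F [-0.2177 -0.3382  0.3371] [0.442 0.052 0.007]
t 27.7833 width 16.281010323978904
bore px 324.2810363769531 204.3060302734375 diam mm [22.6806 24.9869] -> [ 0.5689 -0.1029  0.105 ]
28.65 15.555758885012871
```

Run:
```python
from h import *
g=np.array([.5688,-.1030]); drop(g)
C,p,d=wristshot("w9"); a=p[150:270,264:384,::-1]
robot.move_gripper(1.0)
robot.goto(np.array([.510,-.324,.24]),R); C,p,d=wristshot("w10"); print(robot.read_t(),project(C,[.51,-.324,.122]))
b=p[130:250,264:384,::-1]
cv2.imwrite("pics/w10c.png",np.hstack([cv2.resize(q,(400,400),interpolation=cv2.INTER_NEAREST) for q in (a,b)]))
```

```text
dF [ 0.0637 -0.0168 -0.8927] [ 0.5687 -0.1031  0.1083]
t 31.4833
33.3 [323.3274 196.5472]
```

View pics/w10c.png

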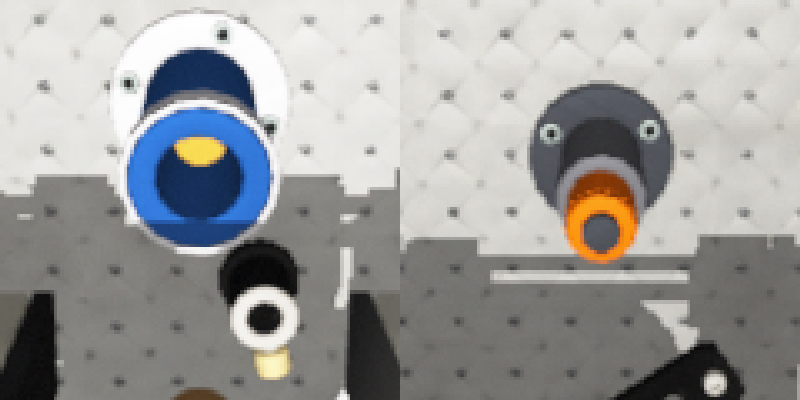

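Left crop: the brass top sits in the bore above the steel. Right crop: the probe's stub is at about full-frame (324.7,200.5). I'll measure it two ways.

```bash
cat >> h.py <<'E'
def head(name,guess):
    C,p,d=wristshot(name); g=project(C,[*guess,.119]); H=hsv(p)
    br=((H[...,0]<20)&(H[...,1]>150)&(H[...,2]>190)).astype(np.uint8)
    cs,hi=cv2.findContours(br,cv2.RETR_CCOMP,cv2.CHAIN_APPROX_NONE)
    near=[i for i in range(len(cs)) if np.hypot(*(cs[i].reshape(-1,2).mean(0)-g))<25]
    out=max([i for i in near if hi[0][i][3]<0],key=lambda i:cv2.contourArea(cs[i]))
    inn=max([i for i in near if hi[0][i][3]>=0],key=lambda i:cv2.contourArea(cs[i]))
    r=[]
    for i,z in ((out,.116),(inn,.119)):
        x,y,w,h=cv2.boundingRect(cs[i]); o=onplane(C,x+(w-1)/2,y+(h-1)/2,z); r.append(o[:2]); print((x,y,w,h),"mm",w*np.linalg.norm(o-C[3][:3,3])/C[0]*1e3,o)
    return np.array(r)
E
python3 - <<'E'
from h import *
r=head("h1",(.51,-.324)); g=r.mean(0)
robot.servo_line(np.array([*g,.20]),R,speed=.1); r=head("h2",g); print(r)
E
```

```text
(313, 187, 21, 21) mm 21.352516076901907 [ 0.5124 -0.3239  0.116 ]
(317, 193, 14, 13) mm 14.11152693518493 [ 0.5136 -0.3234  0.119 ]
(312, 195, 24, 24) mm 21.179059572609507 [ 0.513  -0.3236  0.116 ]
(316, 201, 16, 16) mm 13.975820951699777 [ 0.5139 -0.3236  0.119 ]
[[ 0.513  -0.3236]
 [ 0.5139 -0.3236]]
```

Run:
```python
from h import *
g=np.array([.5133,-.3236])
robot.servo_line(np.array([*g,.086]),R,speed=.1); f0=robot.read_force()
robot.move_gripper(0.0); print("width",88*robot.read_grip_width(),robot.read_force()-f0)
assert 88*robot.read_grip_width()>14
robot.servo_line(np.array([*g,.225]),R,speed=.12); print("width",88*robot.read_grip_width(),"dF",robot.read_force()-f0,robot.read_t())
robot.servo_line(np.array([.5688,-.1030,.225]),R,speed=.15); robot.dwell(.3)
C,p,d=wristshot("w11"); a=cv2.resize(p[140:300,244:404,::-1],(400,400),interpolation=cv2.INTER_NEAREST)
q,ds=robot.grab_frame("side"); np.savez("pics/side1.npz",p=q,d=ds)
S=cam("side"); print("side: exp tip",project(S,[.5688,-.103,.149]),"head",project(S,[.5688,-.103,.237]),"mouth",project(S,[.5688,-.103,.105]),robot.read_t())
b=cv2.resize(q[140:260,270:390,::-1],(400,400),interpolation=cv2.INTER_NEAREST)
cv2.imwrite("pics/w11c.png",np.hstack([a,b]))
```

```text
width 21.454255921170287 [ 0.1091  0.0603 -1.0429]
width 21.51360358087777 dF [ 1.0666 -0.0637 -2.0868] 37.6083
side: exp tip [333.7606 194.7443] head [333.6183 158.9178] mouth [333.8269 211.4625] 39.675
```

View pics/w11c.png

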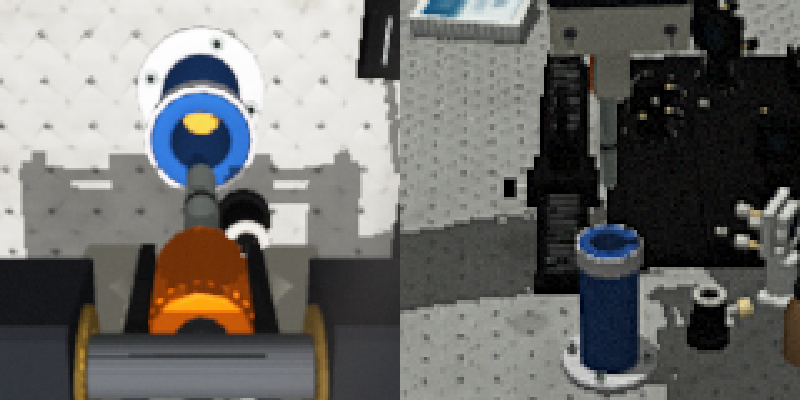

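Left crop: the probe is held and its stem looks upright, with the tip edge at full-frame (324,206) against an expected ~207. Right crop: in the side view the stem is at about (332.4,195) and the mouth at (333.3,213). At 2.2 mm per pixel that hints at a 1–2 mm offset in x, so I'm measuring it numerically.

Run:
```python
from h import *
z=np.load("pics/w11.npz"); p=z['p']; H=hsv(p); C=(*cam("wrist")[:3],z['T'])
g=[.5688,-.103]
print("exp tip",project(C,[*g,.149]),"near edge",project(C,[g[0]-.005,g[1],.149]),"head axis z=.21",project(C,[*g,.21]))
for v in (203,204,205,206,207,208,209,210,214,218): print(v,[tuple(int(t) for t in H[v,u,1:]) for u in range(315,335)])
q=np.load("pics/side1.npz")['p'].astype(int).sum(2)//3
for v in (172,176,180,186,190,192,194,195,196,197): print(v,q[v,326:342].tolist())
Hs=hsv(np.load("pics/side1.npz")['p'])
for v in (214,225,235): 
    c=np.where((Hs[v,315:350,0]>95)&(Hs[v,315:350,0]<130)&(Hs[v,315:350,1]>80))[0]+315; print("blue",v,c.min(),c.max())
print(q[219,318:350].tolist())
```

```text
exp tip [323.92   209.7271] near edge [323.9152 204.1463] head axis z=.21 [323.864  239.0011]
203 [(198, 111), (196, 86), (194, 88), (199, 86), (195, 89), (189, 77), (194, 67), (197, 66), (186, 67), (189, 66), (183, 71), (187, 75), (198, 81), (199, 86), (194, 84), (192, 85), (194, 84), (196, 82), (198, 125), (196, 191)]
204 [(196, 165), (193, 102), (198, 85), (190, 82), (194, 75), (194, 71), (186, 67), (193, 66), (184, 68), (200, 65), (193, 66), (191, 68), (187, 79), (198, 85), (188, 80), (194, 79), (192, 85), (197, 127), (199, 188), (196, 217)]
205 [(196, 212), (196, 164), (195, 107), (190, 79), (195, 68), (192, 69), (141, 74), (114, 76), (60, 85), (54, 85), (90, 79), (131, 74), (172, 74), (190, 82), (194, 83), (194, 88), (197, 136), (195, 192), (194, 219), (196, 224)]
206 [(196, 225), (196, 213), (197, 189), (195, 135), (193, 74), (117, 74), (44, 86), (25, 93), (16, 98), (18, 100), (22, 94), (34, 91), (72, 81), (156, 77), (195, 119), (198, 178), (197, 206), (194, 221), (195, 224), (194, 222)]
207 [(194, 226), (195, 226), (193, 223), (199, 172), (164, 98), (57, 90), (18, 98), (15, 1
[... 1396 characters left out ...]
 149, 137, 128, 73, 63, 69, 67, 73, 6, 11, 19, 10, 17, 19, 12]
186 [38, 89, 99, 133, 72, 58, 69, 71, 80, 11, 15, 16, 11, 13, 8, 12]
190 [8, 4, 40, 97, 86, 67, 65, 71, 72, 0, 21, 8, 13, 8, 14, 17]
192 [10, 13, 4, 30, 94, 69, 68, 72, 79, 3, 14, 18, 17, 17, 16, 18]
194 [10, 5, 2, 37, 103, 63, 68, 66, 73, 2, 13, 16, 12, 16, 18, 14]
195 [7, 3, 0, 58, 145, 73, 70, 91, 44, 14, 9, 13, 17, 16, 15, 10]
196 [8, 0, 0, 63, 161, 123, 33, 65, 12, 15, 18, 18, 13, 21, 15, 17]
197 [9, 8, 1, 61, 164, 147, 0, 6, 14, 15, 13, 5, 19, 19, 15, 9]
blue 214 324 340
blue 225 317 340
blue 235 324 340
[39, 36, 37, 34, 39, 73, 89, 86, 84, 86, 87, 82, 81, 83, 83, 80, 76, 76, 78, 80, 78, 82, 76, 71, 33, 0, 0, 0, 0, 0, 0, 0]
```

The two views agree on centring. In the wrist view the tip is within 0.5 px of where an upright, centred stem should be. In the side view the stem spans columns 330–334, and collar and blue body both centre on 332. Lowering now with force monitoring; ring level means TCP z = 0.150.

Run:
```python
from h import *
g=[.5688,-.103]; f0=robot.read_force()
for z in (.19,.17,.158,.150):
    robot.servo_line(np.array([*g,z]),R,speed=.05); df=robot.read_force()-f0; print(z,df,robot.read_position())
    if np.linalg.norm(df)>2.5: print("STOP"); break
robot.dwell(.4)
out=[]
for n,(a,b) in dict(wrist=(264,150),side=(288,165),scene=(292,170)).items():
    C=cam(n); p,d=robot.grab_frame(n); np.savez(f"pics/{n}2.npz",p=p,d=d,T=C[3])
    e=120 if n=="wrist" else 80
    print(n,"mouth",project(C,[*g,.105])); out.append(cv2.resize(p[b:b+e,a:a+e,::-1],(264,264) if 0 else (266,266),interpolation=cv2.INTER_NEAREST))
cv2.imwrite("pics/w12c.png",np.hstack(out)); print(robot.read_t(),88*robot.read_grip_width(),robot.read_tcp_rot()[:,2])
```

```text
0.19 [-0.3581 -1.7507 -0.2826] [ 0.569  -0.103   0.1902]
0.17 [ 0.5862 -0.5031 -0.2177] [ 0.5688 -0.1031  0.1698]
0.158 [ 0.2409 -2.5837  0.1122] [ 0.5686 -0.103   0.1576]
STOP
wrist mouth [323.5159 218.7803]
side mouth [333.8269 211.4625]
scene mouth [336.7363 205.9113]
42.0167 21.288374894925006 [ 0.0001  0.     -1.    ]
```

View pics/w12c.png

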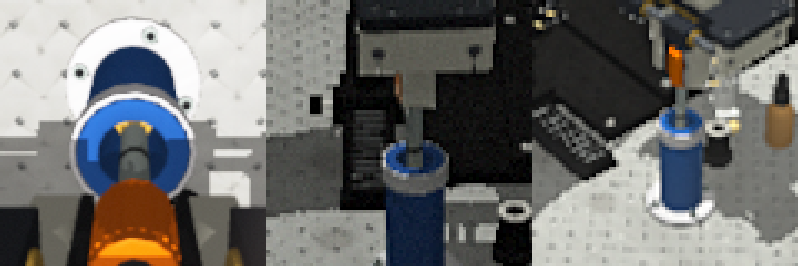

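Stem is in the bore, untouched and centred in all three views (wrist crop (133,150), side (414,150), scene (680,110)). The "STOP" looks like a motion transient, since there is no vertical force. I'll re-read it at rest, check the ring height from the image, then go down the last 8 mm.

```bash
cat >> h.py <<'E'
def ring(name,g,z):
    """ring centre height from the dark band on the stem's camera-side face"""
    C,p,d=wristshot(name); ph=hsv(p)[...,2].astype(float)
    u=int(round(project(C,[*g,z])[0])); zs=np.arange(z-.009,z+.0091,.001)
    for zz in zs:
        a=project(C,[g[0]-.005,g[1],zz]); print(round((zz-z)*1e3),a.round(1),round(float(cv2.getRectSubPix(ph[:,u-1:u+2].mean(1,keepdims=True).astype(np.float32).repeat(3,1),(1,1),(1,float(a[1])))[0,0])))
E
python3 - <<'E'
from h import *
g=[.5688,-.103]
for _ in range(4): robot.dwell(.1); print(robot.read_force())
ring("r1",g,.1126)
p=np.load("pics/scene2.npz")['p']; H=hsv(p); q=p.astype(int).sum(2)//3
for v in (190,193,196,198,200): print(v,q[v,326:350].tolist())
for v in (206,210,216,222): 
    c=np.where((H[v,322:352,0]>95)&(H[v,322:352,0]<130)&(H[v,322:352,1]>90))[0]+322; print(v,c.min(),c.max())
E
```

```text
[ 0.2291  0.3713 -1.6493]
[ 0.1369  0.2267 -2.5005]
[-0.5056 -0.2807 -0.3083]
[ 0.1306 -0.2379 -0.7401]
-9 [323.5 212.3] 101
-8 [323.5 212.7] 102
-7 [323.5 213.1] 103
-6 [323.5 213.5] 103
-5 [323.5 214. ] 104
-4 [323.5 214.4] 98
-3 [323.5 214.8] 91
-2 [323.5 215.3] 78
-1 [323.5 215.7] 60
0 [323.5 216.1] 47
1 [323.4 216.6] 42
2 [323.4 217. ] 40
3 [323.4 217.5] 63
4 [323.4 218. ] 86
5 [323.4 218.4] 95
6 [323.4 218.9] 102
7 [323.4 219.4] 104
8 [323.4 219.9] 105
9 [323.4 220.3] 105
190 [31, 30, 22, 77, 96, 53, 39, 63, 68, 70, 65, 50, 86, 108, 115, 113, 111, 110, 107, 147, 131, 126, 137, 126]
193 [33, 37, 35, 31, 25, 81, 82, 77, 68, 70, 61, 82, 106, 111, 115, 115, 116, 117, 115, 50, 88, 161, 153, 151]
196 [20, 14, 18, 28, 29, 34, 55, 39, 17, 79, 98, 92, 86, 83, 92, 93, 98, 122, 115, 77, 115, 140, 145, 129]
198 [31, 33, 25, 16, 19, 21, 23, 14, 4, 84, 104, 106, 56, 2, 15, 77, 89, 105, 114, 171, 152, 139, 149, 152]
200 [32, 33, 32, 34, 30, 20, 19, 14, 3, 87, 105, 101, 85, 111, 125, 123, 123, 119, 112, 139, 138, 141, 146, 144]
206 330 342Traceback (most recent call last):
  File "<stdin>", line 8, in <module>
    return umr_minimum(a, axis, None, out, keepdims, initial, where)
ValueError: zero-size array to reduction operation minimum which has no identity
```

At rest the forces are only noise. Ring height agrees with the kinematics to within 1 mm (at 2.3 mm per pixel), and in the scene view the stem (335–338) sits centred in the sleeve (330–342). Final 8 mm.

Run:
```python
from h import *
g=[.5688,-.103]
robot.servo_line(np.array([*g,.150]),R,speed=.03); robot.dwell(.6)
print(robot.read_position(),np.mean([robot.read_force() for _ in range(5)],0),robot.read_tcp_rot()[:,2],88*robot.read_grip_width())
ring("r2",g,.105)
out=[]
w=np.load("pics/r2.npz")['p']; out.append(cv2.resize(w[180:250,289:359,::-1],(400,400),interpolation=cv2.INTER_NEAREST))
s,_=robot.grab_frame("side"); np.savez("pics/side3.npz",p=s); out.append(cv2.resize(s[180:230,308:358,::-1],(400,400),interpolation=cv2.INTER_NEAREST))
cv2.imwrite("pics/w13c.png",np.hstack(out)); print(robot.read_t())
q=s.astype(int).sum(2)//3
for v in range(196,222): print(v,q[v,322:344].tolist())
```

```text
[ 0.5688 -0.103   0.1501] [ 0.2235 -0.2241 -0.877 ] [ 0.0001 -0.     -1.    ] 21.66845683136255
-9 [323.5 212.4] 103
-8 [323.5 212.8] 103
-7 [323.5 213.2] 103
-6 [323.5 213.6] 103
-5 [323.5 214.1] 102
-4 [323.5 214.5] 95
-3 [323.5 214.9] 89
-2 [323.5 215.4] 72
-1 [323.5 215.8] 54
0 [323.5 216.3] 45
1 [323.5 216.7] 41
2 [323.5 217.2] 47
3 [323.5 217.6] 69
4 [323.5 218.1] 88
5 [323.5 218.6] 96
6 [323.4 219. ] 103
7 [323.4 219.5] 103
8 [323.4 220. ] 103
9 [323.4 220.5] 103
43.5833
196 [3, 4, 4, 6, 24, 61, 66, 89, 87, 89, 81, 88, 85, 79, 88, 91, 85, 4, 13, 19, 12, 16]
197 [0, 3, 4, 5, 0, 24, 87, 92, 84, 90, 87, 88, 85, 86, 86, 90, 83, 6, 12, 14, 12, 13]
198 [47, 27, 7, 5, 7, 15, 65, 95, 87, 87, 87, 91, 90, 92, 93, 92, 85, 8, 9, 18, 12, 9]
199 [32, 18, 6, 8, 6, 0, 33, 98, 89, 89, 87, 81, 85, 86, 90, 83, 81, 5, 19, 14, 20, 12]
200 [45, 28, 7, 9, 6, 0, 13, 59, 79, 65, 67, 65, 65, 40, 49, 47, 46, 13, 12, 19, 18, 18]
201 [32, 19, 6, 5, 7, 0, 0, 7, 61, 56, 65, 68, 60, 1, 3, 9, 7, 11, 18, 12, 11, 20]
202 [45, 28, 12, 11, 26, 62, 55, 56, 58, 60, 68, 66, 61, 0, 4, 9, 15, 17, 13, 15, 14, 13]
203 [
[... 1056 characters left out ...]
9, 70, 29, 29, 38, 35, 33, 50, 92, 76, 9]
215 [63, 124, 110, 103, 67, 82, 82, 67, 84, 86, 78, 55, 53, 35, 34, 38, 42, 67, 93, 93, 66, 0]
216 [43, 90, 90, 109, 154, 137, 81, 72, 52, 54, 53, 35, 31, 39, 41, 54, 65, 96, 90, 77, 59, 4]
217 [52, 86, 85, 95, 138, 129, 133, 151, 62, 80, 74, 73, 85, 95, 85, 70, 83, 87, 75, 79, 62, 0]
218 [46, 86, 88, 85, 86, 88, 120, 136, 77, 89, 90, 91, 93, 97, 94, 80, 81, 81, 76, 71, 68, 0]
219 [41, 73, 91, 89, 86, 88, 86, 93, 84, 86, 88, 86, 85, 86, 83, 84, 84, 79, 80, 77, 31, 0]
220 [36, 44, 76, 100, 94, 92, 91, 96, 92, 87, 86, 87, 85, 88, 87, 84, 83, 86, 87, 67, 0, 0]
221 [17, 19, 44, 71, 90, 97, 94, 90, 92, 88, 89, 87, 89, 84, 87, 87, 81, 61, 53, 62, 132, 126]
```

View pics/w13c.png

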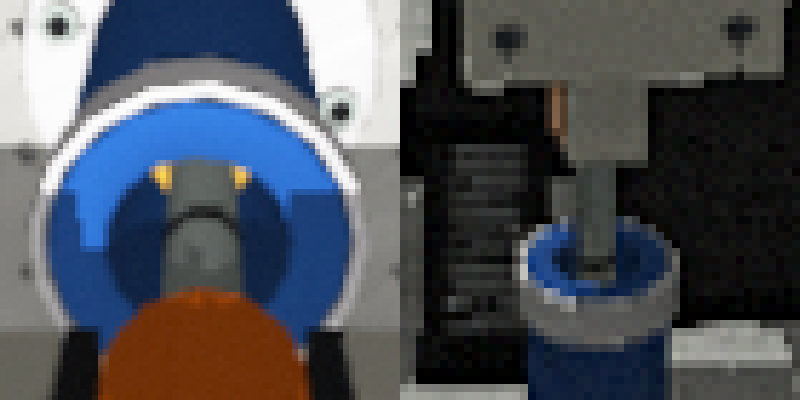

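In the wrist view the stem is centred in the bore to about 0.3 px, with its ring apex at v≈216.7 against 216.3 expected. In the side view the ring is at rows 212–213 and the mouth ellipse centres on about 212, so the expected row for the stem's near face is ~213.2. All agree within about 1 mm, so I'm handing in.

Run:
```python
from h import *
print(robot.read_qvel(),robot.read_position(),robot.read_t()); robot.job_done()
```

```text
[ 0.0403 -0.0143  0.0105 -0.0076  0.0708  0.0414] [ 0.5688 -0.103   0.15  ] 43.5833
the job is handed in; nothing more can be done
```

I handed the job in at 43.6 s. The steel slug and then the brass slug are down the bore, and the arm is holding the probe still and upright in it, with the black ring at the sleeve's mouth.

**Last checks**
- **Centring:** the stem is centred in the bore to about 0.5 mm in the wrist view. The side and scene views agree to within a pixel, about 2 mm.
- **Ring height:** the arm's position puts the ring level with the mouth. The wrist and side pictures agree to about 1 mm.
- **Contact:** I saw no contact force while lowering the probe, beyond about 2.5 N of sensor noise. I stopped the descent once on a reading just over my limit; at rest it was only noise, so I carried on.
- **Slugs:** both went into the bore without touching the rim. I saw the brass slug's top in the bore after its drop, but I did not measure its depth.

**What went wrong**
- **Wrong part gripped:** on the first try for the steel slug, my colour mask picked a black knob on the fixed rail. The gripper closed on it and slipped off as it lifted, with about 10 N measured at the wrist. The steel slug was undisturbed, but I did not check the knob for damage.
- **Empty grip:** a slip in editing my script then closed the jaws once in empty air, with no effect.

I did not go near the lens tube, lens case or dropper bottle, and I did not re-measure their positions at the end.

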